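# Feed a vial rack past the spring gate of a sample changer

### The arm

A 7-joint arm with a two-finger parallel gripper is mounted at the origin on the work surface. World frame = base frame: x ahead of the robot, y to its left, z up, the work surface at z = 0. Lengths are in m, angles in rad, forces in N, time in s.
With the tool pointing down it reaches from about 0.4 to 0.875 m from the base axis. Payload 19.3 kg.
Tool frame: the origin (TCP) lies at the very end of the fingers, on their centre line; the grasp point (between the pads) lies 19 mm behind it; z points along the fingers, y is the direction in which the jaws open and shut (so a half turn about z gives the same grasp; the last joint's range is limited). The gripper opens to 85 mm and grips with 20 to 120 N. Pads are 22 mm wide; open, the fingers measure 114 mm over their backs; the gripper's body (76 mm by 85 mm) begins 54 mm behind the grasp point. The pads swing forward as they close: fully open they stand 13 mm farther back than shut.
Start: joints at [1.074, 0.521, -0.036, 1.599, 0.021, 1.021, -0.113], TCP at [0.259, -0.569, 0.231] pointing down, gripper open.
Joint ranges: [-2.91, 2.91], [-0.3, 2.13], [-1.5, 1.42], [0.17, 2.43], [-1.26, 4.41], [0.16, 1.93], [-2.52, 2.52]. Speed limits (rad/s): [1.89, 1.89, 2.39, 2.39, 3.01, 3.01, 3.01].

### API

Orientations are given as [roll, pitch, yaw] about the fixed x, y, z axes, in that order (R = Rz(yaw) Ry(pitch) Rx(roll)).
In Python, from workcell import bot, vision, job_done gives the robot as it stands.
- The arm moves only by the tool arm_command, never from a script. Its arguments are lists of equal length, an entry for each row: "gripper": the finger opening in cm, from 0 to 8.54; "slide": the shift along the tool's x, y, z in cm, a list of three; "turn": the turn, a rotation vector about the tool's x, y, z in degrees, a list of three. A call has 1 to 5 rows; each row is the pose to reach, as a shift and turn from the pose commanded when the call began, along the tool's axes at that moment; what a row does not reach only later rows make up. A row lasts 1/8 s, in which the tool goes at most 62.5 mm and 10.7 degrees, less where a joint would pass 70% of its speed; a pose out of reach is approached as far as the arm can. A call with a gripper value outside its range is refused whole. The fingers move at their own pace and stop on an object; "force" is the grip in N (left out, the last holds). Time passes only in rows, so rows that repeat a pose let the fingers close. It gives the time, the measured TCP pose, the force and the opening at its end, in the units of the state.
- bot.observe(): the state, without advancing time (a new reading comes with each control period).
- vision.grab_frame(name): name is "scene" or "top" or "wrist"; returns the picture (384x512x3 uint8, blue, green, red); there is no depth.
- vision.camera_model(name): a dict with "mtx" (3x3 intrinsics, pixels), "T" (4x4, takes a point from camera to world coordinates). Camera axes: x right, y down, z forward; pixel columns grow to the right and rows downward; lengths in m; the calibration is good to about 2 mm. A picture is of the moment at which its call begins: read the wrist's pose just before it. camera_model takes no time and is no camera call; for the wrist camera it gives the pose at the moment of the call.
- job_done(): hands the job in, once; it reports no verdict.
The state is a dict: "clock": time; "qpos": joint angles; "qd": joint speeds; "joint_efforts": joint torques, N m; "position": TCP position; "tool_rot": TCP orientation; "force": force on the tool from outside, world axes, zero at the start; "moment": the same for the moment, N m; "grip_width": finger opening in m.
Only numpy, scipy, OpenCV 4.12 (cv2) and the standard library are available. Lean on these libraries where they do the work, as an engineer would, in place of code of your own. Each camera call takes 0.05 s, during which the arm holds its last target. There are 200 camera calls.

### The job

Load the vial rack standing in the feed chute of the sample changer, by pushing only: swing the chute's spring gate aside with one fingertip and hold it open, clear of the rack, while the other fingertip pushes the rack past it until the rack stands fully home against the end stop. Then let go, so that the gate springs shut behind the rack. Do not lift or tip the rack, do not let the gate hit or drag on it, and leave everything else where it stands.

Things in the scene. Friction and masses are not known exactly. Their poses are not given: they have to be found in the camera images.
- chute: Fixed feed chute of the sample changer: beige deck plate 380 x 270 mm, its top (where the rack slides) 5 mm over the bench, with a straight lane between two rails. Origin: on the lane's centre line, bench height, in line with the lip of the closed gate. x: along the lane, feed direction; y: left of it (gate side, towards the robot); z up. All 'chute x, y' below are in this frame.
- chute_lane (a point): Point on the lane floor's centre line at chute x -100, y 0, z 5 mm. The lane is 60 mm wide between rails 4 mm thick (inner faces at chute y = 30 and -30), tops 18 mm over the bench, from x = -200 to 72 mm; the rails flare out a little at the inlet. Axes as the chute
- chute_strip (a point): Middle of the bare deck strip between the left rail (outer face chute y 34) and the closed gate bar (face y 68): chute x -45, y 51, z 5 mm. 34 mm wide, room for one fingertip; open upstream, closed off downstream by the gate's lip passing over it at x = 0. Axes as the chute
- chute_stop (a point): Centre of the face of the end stop, a dark bar across the lane, 27 mm high: chute x 52, y 0, z 16 mm; axes as the chute. The changer's housing, 140 mm high, begins at chute x 190 mm
- gate (a joint): Angle of the spring gate: 0 closed, grows as its bar swings away from the lane (clockwise from above), stops at 0.50 rad. From about 0.12 rad the lip is out of the rack's way; about 0.18 is a good hold. A spring shuts it softly: about 0.7 N at the bar's free end when closed, 1.4 N at 0.25 rad, 2 N at 0.5; it does not stay open by itself.
- gate_pull (a point): Lane-side face of the gate's bar near its free end, 195 mm from the hinge, 29 mm over the bench; a fingertip pushes the bar outwards anywhere from here to 25 mm short of the lip. Steel bar 5 mm thick, 18 mm high (20 to 38 mm over the bench), free end at chute x -64 mm, then 20 mm bent outwards. x along the bar to the hinge, y away from the lane
- gate_lip (a point): End of the gate's lip, which blocks the lane: same section as the bar, square off it at chute x 0 to 5 mm, over the strip and left rail, its rounded end (radius 3 mm) reaching chute y 14 mm; this point is at y 17. As it opens its end sweeps up to 10 mm upstream, so the rack's front must then be 15 mm or more short of it. 29 mm over the bench; axes as the bar
- gate_hinge (a point): On the gate's upright hinge axis, chute x 140, y 70.5 mm (barrel 20 mm across, top 48 mm over the bench), 29 mm over the bench; axes as the bar
- rack: Grey vial rack of slick plastic (friction about 0.25), loose in the lane upstream of the gate, its front 30 to 100 mm short of the lip: a block 38 mm along x (feed direction), 56 mm along y, 24 mm high, with eight amber vials with black caps (tops 41 mm over its underside), 0.10 to 0.20 kg. Origin: centre of its underside
- rack_rear (a point): centre of the rack's rear face (the one to push), 12 mm over its underside; axes as the rack
- rack_front (a point): centre of the rack's front face, which comes home against the end stop; when home the rear stands about 14 mm beyond the gate line
- spare_rack: A second rack of the same size with three vials, standing on the deck outside the right rail. Not to be moved. Origin: centre of its underside
- vial: Single amber vial with black cap, 15 mm across, 46 mm high, standing on the deck outside the right rail. Not to be moved. Origin: centre of its underside
- cap_pot: White pot, 52 mm across, 40 mm high, on the bench. Not to be moved. Origin: centre of its underside
- bottle: Amber reagent bottle, 70 mm across, 150 mm high, near the chute's inlet. Not to be moved. Origin: centre of its underside
- beaker: Glass beaker, 70 mm across, 90 mm high. Not to be moved. Origin: centre of its underside
- flask: Round flask on a cork ring, 90 mm across, 142 mm high, near the chute's inlet. Not to be moved. Origin: centre of its underside
- spatula: Steel spatula, 170 mm long, lying on the bench. Not to be moved
- clip: Steel joint clip, about 60 x 45 x 12 mm, lying on the bench. Not to be moved
Mind the look-alikes: they are no part of the job. What is shaped like the rack but blue or purple is not meant.

How it is judged:
By the outcome, as a careful person would: the job done as asked, in the order asked, and still so for the second after the job is handed in, with the robot touching nothing.
It also fails if it takes over 40 s, if anything falls off the work surface, if the arm or the gripper's body presses on something with over 40 N, if the wrist force passes 120 N, or if a joint passes its speed limit or range.

## Working session

There is one attempt and no reset: what is moved stays moved. The work goes in short steps, Python scripts to look and compute and a tool call to move; the robot and the scene stay as the last step left them, time stands still between calls to the robot, and variables do not carry over. Pictures are saved under pics/ and viewed, about 8 in all and at most 12, crops included, and the job is handed in when it is done.

Besides the shell and the picture viewer there is one more tool, called after "Call:" by a JSON object that holds its "fn" and its "kwargs", one argument or row to a line. arm_command: Moves the arm, as the interface text tells. Its arguments: {"type":"object","properties":{"gripper":{"type":"array","items":{"type":"number"}},"slide":{"type":"array","items":{"type":"array","items":{"type":"number"}}},"turn":{"type":"array","items":{"type":"array","items":{"type":"number"}}},"force":{"type":"number"}},"required":["gripper","slide","turn"]}

```bash
mkdir -p pics; python3 - <<'E'
from workcell import bot, vision
import cv2, numpy as np
s=bot.observe(); print(s)
for n in("scene","top"):
    f=vision.grab_frame(n); cv2.imwrite(f"pics/{n}0.png",f); cv2.imwrite(f"pics/{n}0b.png",cv2.resize(f,(800,600),interpolation=cv2.INTER_CUBIC))
    m=vision.camera_model(n); print(n,np.round(m["mtx"],1).tolist(),np.round(m["T"],4).tolist())
E
```

```text
{'clock': 0.0, 'qpos': array([ 1.07382186,  0.52202105, -0.03631905,  1.59997277,  0.02117917,
        1.02104224, -0.1127859 ]), 'qd': array([-8.68561715e-04,  7.45648123e-04, -3.64678906e-05,  5.01606824e-04,
       -2.16143640e-03,  1.14397446e-03,  6.18911981e-04]), 'joint_efforts': array([ 5.13440518e-04, -9.27096248e+01,  1.98013455e+00, -3.69926226e+01,
        1.79118913e-02,  8.11289123e-03, -4.55775501e-05]), 'position': array([ 0.25855497, -0.56867796,  0.23073403]), 'tool_rot': array([-3.14053494e+00,  5.89289568e-05,  4.26759854e-01]), 'force': array([-0.67430749,  0.61469269, -0.58054101]), 'moment': array([-0.03489899, -0.03539504,  0.03026988]), 'grip_width': 0.08524996930810194}
scene [[412.2, 0.0, 253.4], [0.0, 412.2, 198.4], [0.0, 0.0, 1.0]] [[-0.7981, 0.4595, -0.3897, 1.0006], [0.6022, 0.5898, -0.538, 0.6063], [-0.0173, -0.6641, -0.7474, 0.8873], [0.0, 0.0, 0.0, 1.0]]
top [[349.0, 0.0, 261.7], [0.0, 349.0, 187.7], [0.0, 0.0, 1.0]] [[0.0146, -0.9917, 0.1276, 0.4382], [-0.9995, -0.018, -0.0258, 0.0415], [0.0279, -0.1271, -0.9915, 1.1944], [0.0, 0.0, 0.0, 1.0]]
```

View pics/top0b.png

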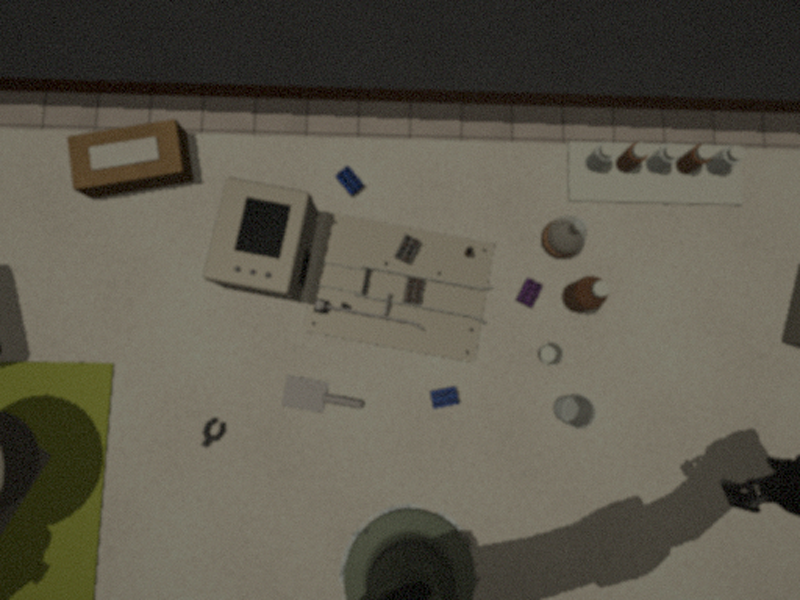

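View pics/scene0b.png

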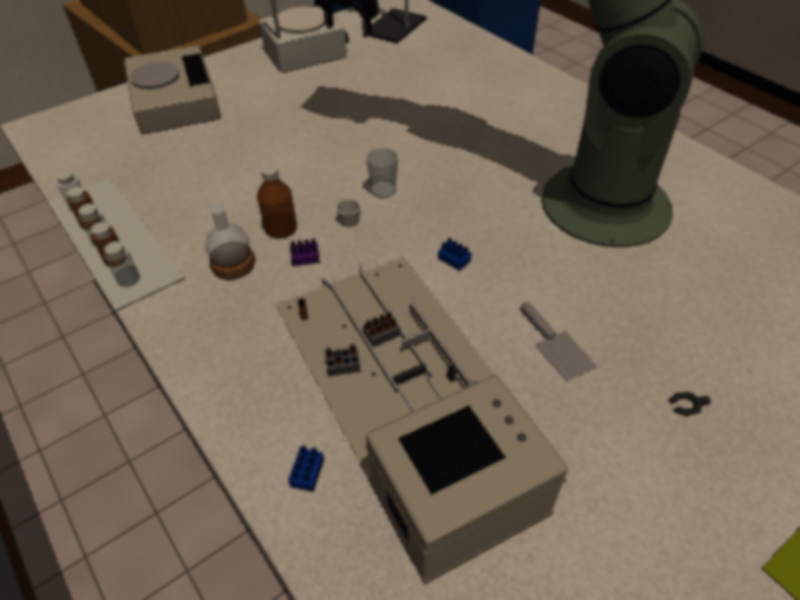

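Top view: the chute deck has corners at about (333,213), (495,242), (475,360), (307,332). The feed runs to the left, the grey rack is at (415,290), the gate lip at (390,305), the stop at (368,282) and the hinge at (322,306). The bottle and flask stand at the inlet on the right. The scene view agrees, so I'll get a rough pose next, then look closer with the wrist camera.

```bash
cat > h.py <<'E'
from workcell import bot, vision
import cv2, numpy as np
from scipy.spatial.transform import Rotation as R
def ray(m,uv,z):
    K,T=m["mtx"],m["T"]; d=T[:3,:3]@np.linalg.solve(K,[uv[0],uv[1],1.]); o=T[:3,3]
    return o+d*(z-o[2])/d[2]
def proj(m,P):
    K,T=m["mtx"],m["T"]; p=(np.atleast_2d(P)-T[:3,3])@T[:3,:3]; q=p@K.T; return q[:,:2]/q[:,2:]
E
python3 - <<'E'
from h import *
m=vision.camera_model("top"); s=.64
for n,u,z in [("c1",(333,213),.005),("c2",(495,242),.005),("c3",(475,360),.005),("c4",(307,332),.005),("lip",(390,294),.038),("stop",(368,281),.027),("hinge",(321,305),.048),("rack",(415,289),.035),("railL in",(486,322),.018),("railR in",(490,289),.018),("bottle",(585,295),.08),("flask",(563,238),.07),("spare",(408,250),.03)]:
    print(n,ray(m,np.array(u)*s,z).round(3))
w=vision.camera_model("wrist"); st=bot.observe(); Rt=R.from_euler("xyz",st["tool_rot"]).as_matrix()
print(w["mtx"].round(1).tolist()); print("cam in tool",(Rt.T@(w["T"][:3,3]-st["position"])).round(4),(Rt.T@w["T"][:3,:3]).round(3).tolist())
E
```

```text
c1 [0.769 0.183 0.005]
c2 [ 0.71  -0.181  0.005]
c3 [ 0.448 -0.135  0.005]
c4 [0.503 0.23  0.005]
lip [0.585 0.052 0.038]
stop [0.614 0.1   0.027]
hinge [0.558 0.196 0.048]
rack [ 0.597 -0.002  0.035]
railL in [ 0.53  -0.158  0.018]
railR in [ 0.602 -0.167  0.018]
bottle [ 0.585 -0.354  0.08 ]
flask [ 0.707 -0.314  0.07 ]
spare [0.683 0.014 0.03 ]
[[264.9, 0.0, 255.4], [0.0, 264.9, 191.4], [0.0, 0.0, 1.0]]
cam in tool [ 8.230e-02 -1.000e-04 -1.433e-01] [[0.001, -0.946, -0.325], [1.0, 0.001, 0.0], [-0.0, -0.325, 0.946]]
```

Call:
{"fn": "arm_command", "kwargs": {
  "gripper": [8.5,8.5,8.5,8.5,8.5],
  "slide": [
    [4.8,-3.6,0],
    [9.6,-7.2,0],
    [14.4,-10.8,0],
    [19.2,-14.4,0],
    [24,-18,0]
  ],
  "turn": [
    [0,0,-10],
    [0,0,-20],
    [0,0,-30],
    [0,0,-40],
    [0,0,-50]
  ]
}}

```text
clock: 0.72
position: [0.4032, -0.3039, 0.2313]
tool_rot: [-3.142, 0.0, 1.305]
force: [1.6, 0.6, 0.2]
grip_width: 0.085
```

```bash
cat >> h.py <<'E'
def to(x,y,z,yaw):  # slide cm, turn deg from measured pose to world target (m, deg)
    s=bot.observe(); Rt=R.from_euler("xyz",s["tool_rot"])
    Rd=R.from_euler("xyz",[np.pi,0,np.radians(yaw)])
    print("t",round(s["clock"],2),"slide",(Rt.inv().apply(np.array([x,y,z])-s["position"])*100).round(2),"turn",(Rt.inv()*Rd).as_rotvec(degrees=True).round(1),"pos",s["position"].round(4),"rot",np.degrees(s["tool_rot"]).round(2),"F",s["force"].round(1),"w",s["grip_width"].round(4))
E
python3 -c "
from h import *
to(.579,.011,.17,81)"
```

```text
Traceback (most recent call last):
  File "h.py", line 12, in to
    print("t",round(s["clock"],2),"slide",(Rt.inv().apply(np.array([x,y,z])-s["position"])*100).round(2),"turn",(Rt.inv()*Rd).as_rotvec(degrees=True).round(1),"pos",s["position"].round(4),"rot",np.degrees(s["tool_rot"]).round(2),"F",s["force"].round(1),"w",s["grip_width"].round(4))
                                                                                                                                                                                                                                                                 ^^^^^^^^^^^^^^^^^^^^^
AttributeError: 'float' object has no attribute 'round'
```

Call:
{"fn": "arm_command", "kwargs": {
  "gripper": [8.5,8.5,8.5,8.5,8.5],
  "slide": [
    [6,1.5,0],
    [12,3,0],
    [18,4.5,0],
    [24,6,1],
    [29,7.2,3]
  ],
  "turn": [
    [0,0,-1],
    [0,0,-2],
    [0,0,-3],
    [0,0,-5],
    [0,0,-6.2]
  ]
}}

```text
clock: 1.35
position: [0.5509, -0.0434, 0.2013]
tool_rot: [3.14, -0.0, 1.409]
force: [0.2, -1.4, 0.4]
grip_width: 0.0851
```

```bash
sed -i 's/s\["grip_width"\].round(4)/round(float(s["grip_width"]),4)/' h.py; python3 -c "
from h import *
to(.579,.011,.17,81)"
```

```text
t 1.35 slide [5.82 1.89 3.14] turn [ 0.1 -0.  -0.3] pos [ 0.5509 -0.0434  0.2013] rot [ 1.7993e+02 -2.0000e-02  8.0740e+01] F [ 0.2 -1.4  0.4] w 0.0851
```

Call:
{"fn": "arm_command", "kwargs": {
  "gripper": [8.5,8.5,8.5,8.5],
  "slide": [
    [4,1.3,2],
    [5.8,1.9,3.1],
    [5.8,1.9,3.1],
    [5.8,1.9,3.1]
  ],
  "turn": [
    [0,0,0],
    [0,0,0],
    [0,0,0],
    [0,0,0]
  ]
}}

```text
clock: 1.85
position: [0.5777, 0.007, 0.1707]
tool_rot: [3.141, 0.001, 1.406]
force: [-0.3, -0.1, 0.3]
grip_width: 0.0852
```

```bash
python3 - <<'E'
from h import *
import json
to(.579,.011,.17,81)
m=vision.camera_model("wrist"); f=vision.grab_frame("wrist")
np.savez("w1.npz",f=f,mtx=m["mtx"],T=m["T"])
g=cv2.convertScaleAbs(f,alpha=2.0)
cv2.imwrite("pics/w1.png",cv2.resize(g,(800,600),interpolation=cv2.INTER_CUBIC))
E
```

```text
t 1.85 slide [0.42 0.06 0.07] turn [ 0.   0.  -0.4] pos [0.5777 0.007  0.1707] rot [1.7999e+02 4.0000e-02 8.0570e+01] F [-0.3 -0.1  0.3] w 0.0852
```

View pics/w1.png

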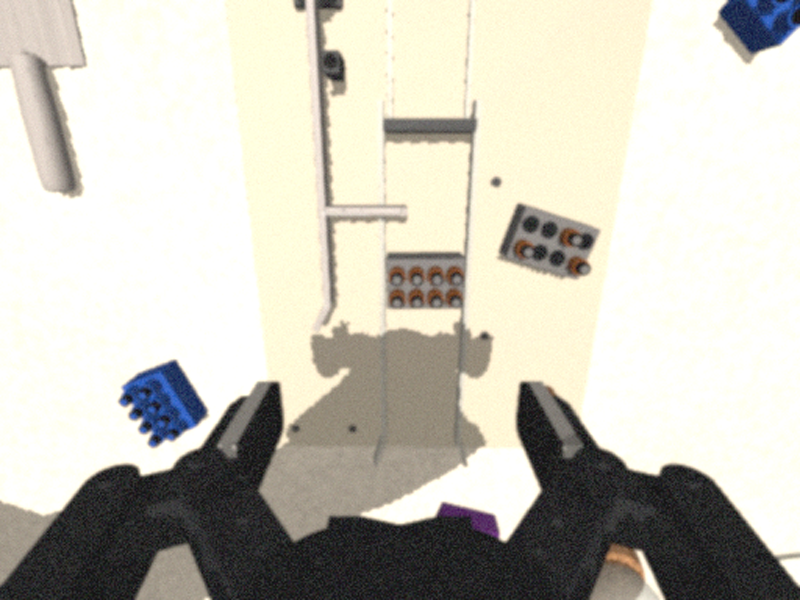

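Wrist view, clear: the lip end is at (407,211) and the bar bend at (329,300). The rack covers (387–465, 255–308), and the stop is at y≈118–133. The rail ends are at (385,101) and (474,101), and the fingertips at (280,383) and (520,383). Next I'll fit the chute pose and check it with an overlay.

```bash
cat > fit.py <<'E'
from h import *
from scipy.optimize import least_squares
d=np.load("w1.npz"); m=dict(mtx=d["mtx"],T=d["T"])
def W(p,c):
    c=np.atleast_2d(c)/1000.; a=p[2]; Rz=np.array([[np.cos(a),-np.sin(a)],[np.sin(a),np.cos(a)]])
    return np.c_[c[:,:2]@Rz.T+p[:2],c[:,2]]
pts=[((2.5,14,38),(407,210.5)),((-64,68,38),(329.5,300)),((72,32,18),(385.5,101)),((72,-32,18),(474,101)),((-100,32,18),None)]
ob=[(c,u) for c,u in pts if u]
C=np.array([c for c,_ in ob],float); U=np.array([u for _,u in ob])*.64
r=least_squares(lambda p:(proj(m,W(p,C))-U).ravel(),[.605,.047,1.41])
if __name__=="__main__":
    print(r.x, np.degrees(r.x[2]), r.fun.reshape(-1,2).round(2).tolist())
    p=r.x
    def inv(uv,z):
        w=ray(m,np.array(uv)*.64,z)[:2]-p[:2]; a=p[2]; return (np.array([[np.cos(a),np.sin(a)],[-np.sin(a),np.cos(a)]])@w*1000).round(1)
    print("rack rear L/R top",inv((387,307),.029),inv((465,307),.029),"front top",inv((387,259),.029),inv((464,258),.029))
    f=cv2.resize(cv2.convertScaleAbs(d["f"],alpha=2.),None,fx=4,fy=4,interpolation=cv2.INTER_CUBIC)
    q=lambda P:[tuple(int(v) for v in x*4) for x in proj(m,P)]
    def line(c,col): 
        a=q(W(p,c)); [cv2.line(f,a[i],a[i+1],col,1) for i in range(len(a)-1)]
    for y in(30,34,-30,-34): line([(-180,y,18),(72,y,18)],(0,0,255))
    line([(52,-32,27),(52,32,27)],(255,0,0))
    line([(0,68,38),(0,14,38),(5,14,38),(5,68,38)],(0,160,0)); line([(0,68,38),(-64,68,38),(-64,73,38),(130,73,38)],(0,160,0))
    s=bot.observe(); Rt=R.from_euler("xyz",s["tool_rot"]); 
    for z in(0,-.013):
        for sg in(1,-1):
            P=Rt.apply(np.array([[-.011,sg*.0425,z],[.011,sg*.0425,z],[.011,sg*.057,z],[-.011,sg*.057,z]]))+s["position"]
            a=q(P); [cv2.line(f,a[i],a[(i+1)%4],(255,0,255) if z else (0,255,255),1) for i in range(4)]
    cv2.imwrite("pics/ov1.png",cv2.resize(f[180:1260,550:1500],(800,909))[:600] if 0 else cv2.resize(f[180:1200,500:1560],(624,600),interpolation=cv2.INTER_AREA))
E
python3 fit.py
```

```text
[0.60270611 0.04977763 1.3849013 ] 79.34899946468381 [[-0.21, 0.45], [-1.06, 3.03], [-2.66, -2.01], [3.84, -0.46]]
rack rear L/R top [-68.1  26.3] [-66.8 -30.9] front top [-32.1  26.7] [-30.2 -27.5]
```

View pics/ov1.png

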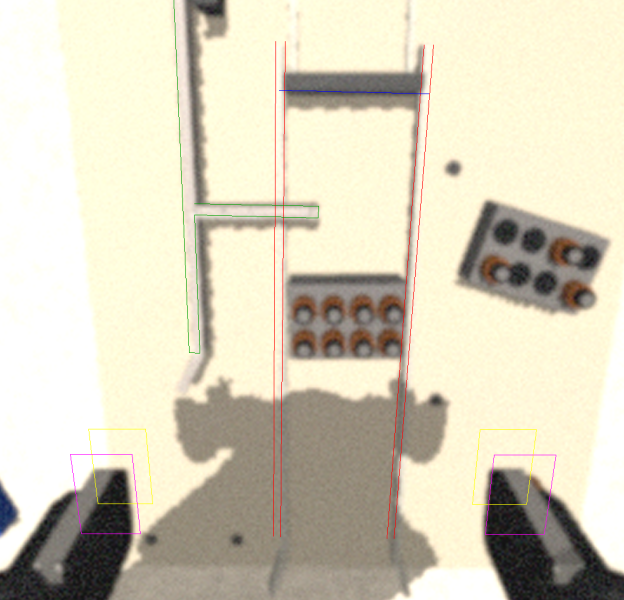

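```bash
python3 - <<'E'
from h import *
f=np.load("w1.npz")["f"]
c=f[55:205,180:380]; c=cv2.convertScaleAbs(c,alpha=1.45)
c=cv2.resize(c,None,fx=4,fy=4,interpolation=cv2.INTER_CUBIC)
for i in range(0,200,20): cv2.line(c,(i*4,0),(i*4,6),(0,0,255),1); cv2.putText(c,str(180+i),(i*4,18),0,.4,(0,0,255),1)
for i in range(5,150,20): cv2.line(c,(0,i*4),(6,i*4),(0,0,255),1); cv2.putText(c,str(55+i),(8,i*4+4),0,.4,(0,0,255),1)
cv2.imwrite("pics/z1.png",c)
E
```

```text
(no output)
```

View pics/z1.png

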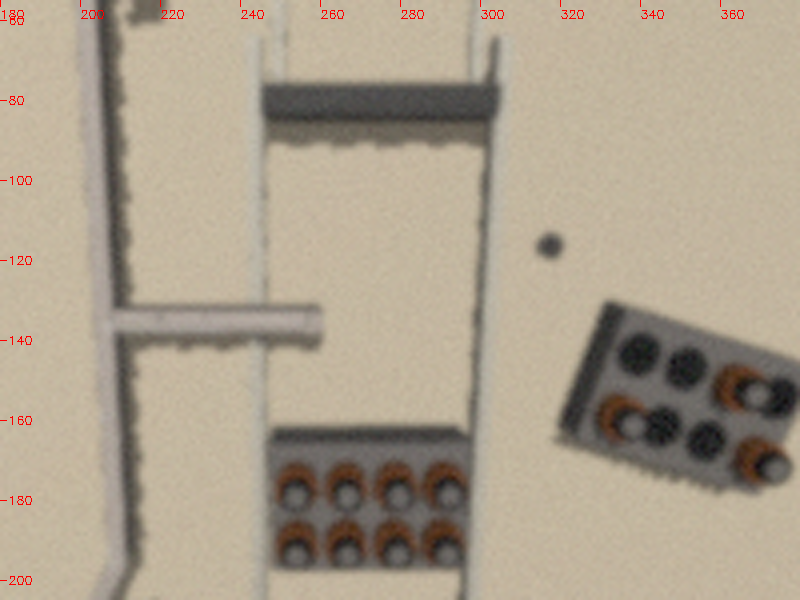

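Zoom readings in original pixels:
- **Left rail:** top centre 244 at row 70 and 245.4 at row 200.
- **Right rail:** 306.3 at row 70 and 298.1 at row 200.
- **Lip and bar:** lip end (260.5, 135), bar bend (212, 193).
- **Rail ends:** row 64.5.
- **Rack:** rear top edge row 196.8, columns 247–297.

```bash
cat > fit.py <<'E'
from h import *
from scipy.optimize import least_squares
d=np.load("w1.npz"); m=dict(mtx=d["mtx"],T=d["T"])
def W(p,c):
    c=np.atleast_2d(c)/1000.; a=p[2]; Rz=np.array([[np.cos(a),-np.sin(a)],[np.sin(a),np.cos(a)]])
    return np.c_[c[:,:2]@Rz.T+p[:2],c[:,2]]
C=np.array([(2.5,14,38),(-64,68,38),(72,32,18),(72,-32,18),(52,0,27)],float); U=np.array([(260.5,135.3),(212,193),(244,64.5),(306.5,64.5),(275,84)])
def res(p):
    a=(proj(m,W(p,C))-U)
    l=[]
    for y,(c1,c2) in ((32,(244,245.4)),(-32,(306.3,298.1))):
        q=proj(m,W(p,[(60,y,18),(-70,y,18)])); 
        for u,v in q: l.append(u-(c1+(c2-c1)*(v-70)/130))
    return np.r_[a[:4].ravel(),a[4,1],l]
r=least_squares(res,[.605,.047,1.41])
p=r.x
def inv(uv,z):
    w=ray(m,np.array(uv),z)[:2]-p[:2]; a=p[2]; return (np.array([[np.cos(a),np.sin(a)],[-np.sin(a),np.cos(a)]])@w*1000).round(1)
if __name__=="__main__":
    print(p, np.degrees(p[2]), res(p).round(1).tolist())
    print("cam z",m["T"][:3,3])
    print("rear",inv((247,196.8),.029),inv((297,196.8),.029),"front",inv((247.5,165),.029),inv((296.8,165),.029),"front bottom",inv((270,162),.005))
    mt=vision.camera_model("top")
    for n,u,z in [("stop",(368,281),.027),("hinge",(321,305),.048),("c1",(333,213),.005),("c2",(495,242),.005),("c3",(475,360),.005),("c4",(307,332),.005)]:
        w=ray(mt,np.array(u)*.64,z)[:2]-p[:2]; a=p[2]; print(n,(np.array([[np.cos(a),np.sin(a)],[-np.sin(a),np.cos(a)]])@w*1000).round(0))
E
python3 fit.py
```

```text
[0.60349244 0.04966596 1.39788633] 80.09298690695736 [0.5, 0.0, -0.7, 2.8, -0.1, -1.5, 0.6, -0.8, 0.1, -0.1, -0.8, 0.4, 0.0]
cam z [0.58992661 0.0892532  0.31389099]
rear [-68.2  28.7] [-67.7 -28.5] front [-30.9  28.1] [-30.4 -26.1] front bottom [-32.7   2.1]
stop [51. -1.]
hinge [137.  71.]
c1 [ 159. -140.]
c2 [-208. -145.]
c3 [-209.  122.]
c4 [161. 130.]
```

Chute origin is (0.6035, 0.0497) at yaw 80.1°, and the top camera agrees within about 3 mm. The rack rear is at x≈-68.5. I'll plan the combined translation and rotation in the chute frame.

```bash
cat > plan.py <<'E'
from fit import *
HX,HY=140,70.5; HW=11; SI,SO=42.5,51
def geo(a):
    tx=np.array([np.cos(a),np.sin(a)]); ty=np.array([np.sin(a),-np.cos(a)])
    A=[t*tx+s*ty for t in(HW,-HW) for s in(SI,SO)]; B=[t*tx-s*ty for t in(HW,-HW) for s in(SI,SO)]
    return np.array(A),np.array(B)
def theta(pt): # gate angle making bar face pass through pt
    r=np.hypot(pt[0]-HX,pt[1]-HY); phi=np.arctan2(pt[1]-HY,HX-pt[0]); return phi+np.arcsin(2.5/r)
def pose(al,lead,th):  # TCP chute xy so A's front is at x=lead and gate at th
    A,B=geo(np.radians(al)); x=lead-A[:,0].max()
    from scipy.optimize import brentq
    f=lambda y:max(theta(b+[x,y]) for b in B)-th
    y=brentq(f,-30,90); c=max(B,key=lambda b:theta(b+[x,y]))+[x,y]
    return x,y,np.hypot(c[0]-HX,c[1]-HY),(A+[x,y])
def tgt(x,y,z,al):
    w=W(p,(x,y,z))[0]; to(w[0],w[1],w[2],np.degrees(p[2])+al)
E
python3 - <<'E'
from plan import *
for al,lead,th in [(-25,-73,0.0),(-25,-73,.2),(-25,-66,.2),(-15,-57,.2),(-5,-40,.2),(5,-22,.2),(15,-7,.2),(22,5,.2),(27,14,.2),(30,14,.2),(32,16,.2)]:
    x,y,L,A=pose(al,lead,th); print(al,lead,th,"tcp",round(x,1),round(y,1),"L",round(L),"A y",A[:,1].min().round(1),A[:,1].max().round(1),A[A[:,0].argmax()].round(0))
x,y,L,A=pose(-25,-73,0); tgt(x-3,y-7,60,-25)
E
```

```text
-25 -73 0.0 tcp -65.0 17.1 L 193 A y -33.7 -16.7 [-73. -26.]
-25 -73 0.2 tcp -65.0 56.3 L 197 A y 5.4 22.4 [-73.  13.]
-25 -66 0.2 tcp -58.0 54.9 L 190 A y 4.0 21.0 [-66.  12.]
-15 -57 0.2 tcp -56.6 55.2 L 198 A y 3.1 17.0 [-57.  11.]
-5 -40 0.2 tcp -47.3 52.9 L 175 A y 1.2 11.6 [-40.  10.]
5 -22 0.2 tcp -37.4 50.8 L 174 A y -0.9 9.4 [-22.   1.]
15 -7 0.2 tcp -30.8 51.0 L 176 A y -1.1 12.8 [-7.  5.]
22 5 0.2 tcp -24.3 51.7 L 176 A y 0.2 16.4 [5. 8.]
27 14 0.2 tcp -19.0 52.4 L 175 A y 2.0 19.6 [14. 12.]
30 14 0.2 tcp -21.0 54.2 L 180 A y 4.5 22.9 [14. 15.]
32 16 0.2 tcp -20.4 55.0 L 181 A y 5.9 24.7 [16. 18.]
t 1.9 slide [-2.14  0.75 11.09] turn [ 0.   0.  25.5] pos [0.5778 0.0069 0.1709] rot [1.7996e+02 3.0000e-02 8.0550e+01] F [-0.1 -0.4 -0.6] w 0.0851
```

Call:
{"fn": "arm_command", "kwargs": {
  "gripper": [8.5,8.5,8.5,8.5,8.5],
  "slide": [
    [-2.1,0.7,3],
    [-2.1,0.7,6],
    [-2.1,0.7,9],
    [-2.1,0.7,11],
    [-2.1,0.7,11]
  ],
  "turn": [
    [0,0,9],
    [0,0,18],
    [0,0,25.5],
    [0,0,25.5],
    [0,0,25.5]
  ]
}}

```text
clock: 2.52
position: [0.5807, -0.0145, 0.0598]
tool_rot: [-3.141, 0.001, 0.961]
force: [-0.2, 0.8, 0.3]
grip_width: 0.085
```

```bash
python3 - <<'E'
from plan import *
tgt(-68,10,12,-25)
m=vision.camera_model("wrist"); f=vision.grab_frame("wrist")
f=cv2.resize(cv2.convertScaleAbs(f,alpha=1.8),(800,600),interpolation=cv2.INTER_CUBIC)
s=bot.observe(); Rt=R.from_euler("xyz",s["tool_rot"])
# overlay of chute features and rack rear
def line(c,col):
    a=[tuple(int(v) for v in x/.64) for x in proj(m,W(p,c))]; [cv2.line(f,a[i],a[i+1],col,1) for i in range(len(a)-1)]
for y in(30,-30): line([(-150,y,18),(72,y,18)],(0,0,255))
line([(-68.5,28,29),(-68.5,-28,29)],(255,0,0)); line([(-64,68,38),(0,68,38),(0,14,38)],(0,160,0))
for sg in(1,-1):
    a=[tuple(int(v) for v in x/.64) for x in proj(m,Rt.apply(np.array([[-.011,sg*.0425,-.012],[.011,sg*.0425,-.012],[.011,sg*.051,-.012],[-.011,sg*.051,-.012]]))+s["position"])]
    for i in range(4): cv2.line(f,a[i],a[(i+1)%4],(255,0,255),1)
cv2.imwrite("pics/w2.png",f)
E
```

```text
t 2.52 slide [-0.01  0.17  4.78] turn [-0.1  0.1 -0. ] pos [ 0.5807 -0.0145  0.0598] rot [-1.7994e+02  7.0000e-02  5.5090e+01] F [-0.2  0.8  0.3] w 0.085
```

View pics/w2.png

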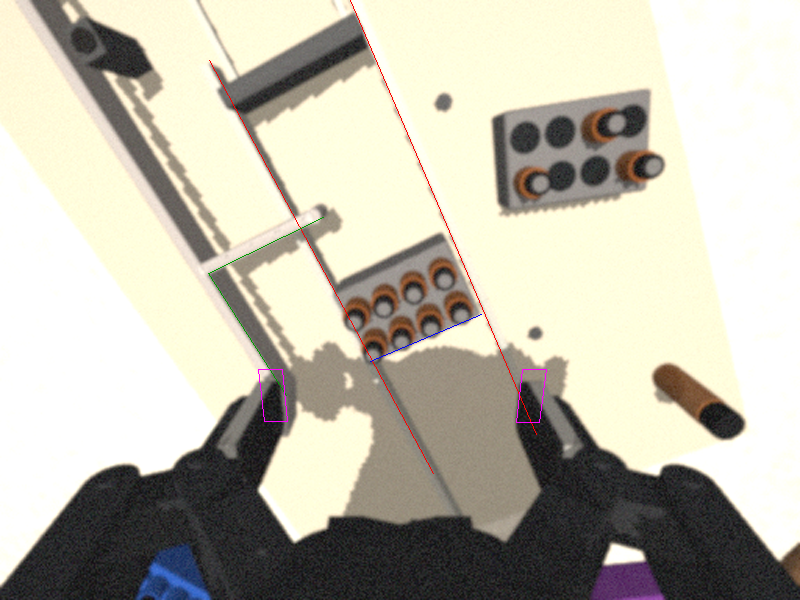

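The overlay agrees within 1–2 mm. The fingertips are a bit narrower than modelled (half-width about 7.5 mm). The gate finger is above the strip, and the rack finger is behind the rack above the right rail. Descending to hover height, with the tips at about 24 mm.

Call:
{"fn": "arm_command", "kwargs": {
  "gripper": [8.5,8.5,8.5,8.5],
  "slide": [
    [0,0.2,1.7],
    [0,0.2,3.4],
    [0,0.2,4.8],
    [0,0.2,4.8]
  ],
  "turn": [
    [0,0,0],
    [0,0,0],
    [0,0,0],
    [0,0,0]
  ]
}}

```text
clock: 3.08
position: [0.5823, -0.0144, 0.011]
tool_rot: [-3.14, 0.001, 0.963]
force: [0.2, -0.6, 0.9]
grip_width: 0.085
```

```bash
sed -i 's/HW=11/HW=8/' plan.py; python3 - <<'E'
from plan import *
for al,lead,th in [(-25,-75,0.0),(-25,-75,.2)]:
    x,y,L,A=pose(al,lead,th); print(al,lead,th,"tcp",round(x,1),round(y,1),"L",round(L),"A y",A[:,1].min().round(1),A[:,1].max().round(1)); tgt(x,y,12,al)
E
```

```text
-25 -75 0.0 tcp -64.3 18.4 L 190 A y -31.2 -16.7
t 3.08 slide [-0.13 -0.88 -0.1 ] turn [-0.1  0.1  0.1] pos [ 0.5823 -0.0144  0.011 ] rot [-1.799e+02  7.000e-02  5.516e+01] F [ 0.2 -0.6  0.9] w 0.085
-25 -75 0.2 tcp -64.3 56.9 L 193 A y 7.3 21.7
t 3.08 slide [-1.75 -4.37 -0.09] turn [-0.1  0.1  0.1] pos [ 0.5823 -0.0144  0.011 ] rot [-1.799e+02  7.000e-02  5.516e+01] F [ 0.2 -0.6  0.9] w 0.085
```

Call:
{"fn": "arm_command", "kwargs": {
  "gripper": [8.5,8.5,8.5,8.5,8.5],
  "slide": [
    [-0.1,-0.7,0],
    [-0.5,-1.6,0],
    [-0.9,-2.5,0],
    [-1.3,-3.4,0],
    [-1.7,-4.3,0]
  ],
  "turn": [
    [0,0,0],
    [0,0,0],
    [0,0,0],
    [0,0,0],
    [0,0,0]
  ]
}}

```text
clock: 3.7
position: [0.5375, -0.0037, 0.0125]
tool_rot: [3.141, -0.0, 0.963]
force: [1.4, -0.1, 0.2]
grip_width: 0.0849
```

```bash
python3 - <<'E'
from plan import *
x,y,L,A=pose(-25,-75,.2); tgt(x,y,6,-25)
m=vision.camera_model("wrist"); f=vision.grab_frame("wrist")
np.savez("w3.npz",f=f,mtx=m["mtx"],T=m["T"])
cv2.imwrite("pics/w3.png",cv2.resize(cv2.convertScaleAbs(f,alpha=1.8),(800,600),interpolation=cv2.INTER_CUBIC))
E
```

```text
t 3.7 slide [-0.08 -0.08  0.65] turn [ 0.  -0.   0.1] pos [ 0.5375 -0.0037  0.0125] rot [ 1.7998e+02 -2.0000e-02  5.5150e+01] F [ 1.4 -0.1  0.2] w 0.0849
```

View pics/w3.png

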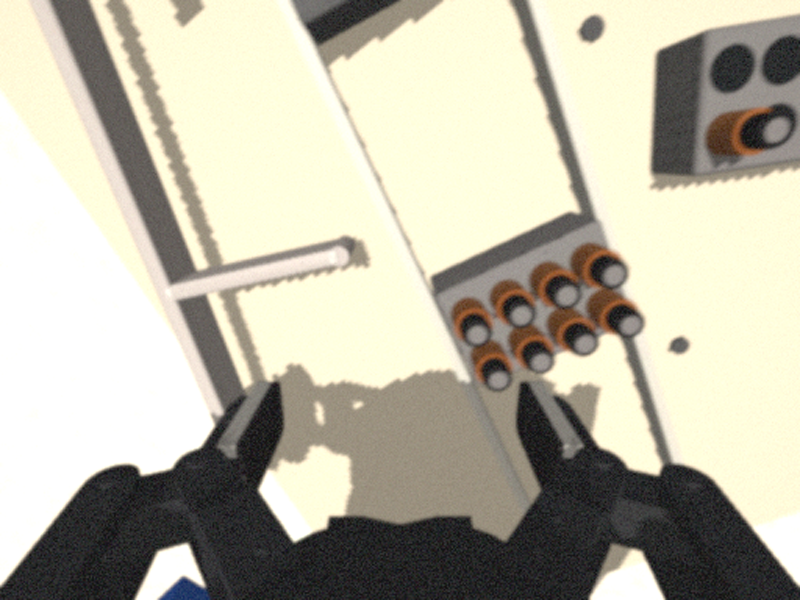

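The gate is held open. Its lip end, at (348,255), is outside the left rail, and the rack finger is in the lane behind the untouched rack. Next I'll measure the angle and compute the sweep rows.

```bash
python3 - <<'E'
from plan import *
d=np.load("w3.npz"); m3=dict(mtx=d["mtx"],T=d["T"])
w=ray(m3,np.array((344,255))*.64,.038)[:2]-p[:2]; a=p[2]; q=np.array([[np.cos(a),np.sin(a)],[-np.sin(a),np.cos(a)]])@w*1000
print("lip",q.round(1),"gate", (np.arctan2(q[1]-HY,140-q[0])-np.arctan2(17-HY,140-2.5)).round(3))
for al,lead,th in [(-25,-75,.2),(-25,-69,.2),(-18,-62,.2),(-11,-52,.2),(-4,-41,.2),(3,-29,.2),(9,-18,.2),(15,-8,.2),(21,1,.2),(27,9,.2),(28,14,.2),(28,18,.2)]:
    x,y,L,A=pose(al,lead,th); print(al,lead,"tcp",round(x,1),round(y,1),"L",round(L),"A y",A[:,1].min().round(1),A[:,1].max().round(1)); tgt(x,y,5,al)
E
```

```text
lip [-6.4 47.7] gate 0.216
-25 -75 tcp -64.3 56.9 L 193 A y 7.3 21.7
t 3.75 slide [-0.03  0.03  0.74] turn [-0.   0.   0.1] pos [ 0.5363 -0.0035  0.0124] rot [-1.7996e+02  2.0000e-02  5.5170e+01] F [1.  0.7 0.4] w 0.0854
-25 -69 tcp -58.3 55.6 L 187 A y 6.0 20.5
t 3.75 slide [ 0.57 -0.11  0.74] turn [-0.   0.   0.1] pos [ 0.5363 -0.0035  0.0124] rot [-1.7996e+02  2.0000e-02  5.5170e+01] F [1.  0.7 0.4] w 0.0854
-18 -62 tcp -56.5 55.1 L 192 A y 4.2 17.2
t 3.75 slide [ 0.76 -0.14  0.74] turn [-0.   0.  -6.9] pos [ 0.5363 -0.0035  0.0124] rot [-1.7996e+02  2.0000e-02  5.5170e+01] F [1.  0.7 0.4] w 0.0854
-11 -52 tcp -51.7 54.7 L 177 A y 3.1 14.5
t 3.75 slide [ 1.2  -0.3   0.74] turn [ -0.    0.  -13.9] pos [ 0.5363 -0.0035  0.0124] rot [-1.7996e+02  2.0000e-02  5.5170e+01] F [1.  0.7 0.4] w 0.0854
-4 -41 tcp -46.0 53.0 L 178 A y 1.6 11.2
t 3.75 slide [ 1.79 -0.39  0.74] turn [ -0.    0.  -20.9] pos [ 0.5363 -0.0035  0.0124] rot [-1.7996e+02  2.0000e-02  5.5170e+01] F [1.  0.7 0.4] w 0.0854
3 -29 tcp -39.7 51.9 L 177 A y 0.6 9.9
t 3.75 slide [ 2.42 -0.56  0.74] turn [ -0.    0.  -27.9] p
[... 564 characters left out ...]
[ -0.    0.  -45.9] pos [ 0.5363 -0.0035  0.0124] rot [-1.7996e+02  2.0000e-02  5.5170e+01] F [1.  0.7 0.4] w 0.0854
27 9 tcp -21.3 54.8 L 180 A y 5.7 20.6
t 3.75 slide [ 3.96 -1.59  0.74] turn [ -0.    0.  -51.9] pos [ 0.5363 -0.0035  0.0124] rot [-1.7996e+02  2.0000e-02  5.5170e+01] F [1.  0.7 0.4] w 0.0854
28 14 tcp -17.0 54.4 L 177 A y 5.6 20.6
t 3.75 slide [ 4.37 -1.74  0.74] turn [ -0.    0.  -52.9] pos [ 0.5363 -0.0035  0.0124] rot [-1.7996e+02  2.0000e-02  5.5170e+01] F [1.  0.7 0.4] w 0.0854
28 18 tcp -13.0 53.6 L 173 A y 4.8 19.8
t 3.75 slide [ 4.76 -1.83  0.74] turn [ -0.    0.  -52.9] pos [ 0.5363 -0.0035  0.0124] rot [-1.7996e+02  2.0000e-02  5.5170e+01] F [1.  0.7 0.4] w 0.0854
```

Call:
{"fn": "arm_command", "kwargs": {
  "gripper": [8.5,8.5,8.5,8.5,8.5],
  "slide": [
    [0,0,0.7],
    [0.3,-0.05,0.7],
    [0.57,-0.1,0.7],
    [0.66,-0.12,0.7],
    [0.76,-0.14,0.7]
  ],
  "turn": [
    [0,0,0],
    [0,0,0],
    [0,0,0],
    [0,0,-3.5],
    [0,0,-7]
  ]
}}

```text
clock: 4.38
position: [0.5415, 0.0035, 0.0053]
tool_rot: [3.142, -0.0, 1.087]
force: [1.0, -0.6, -0.3]
grip_width: 0.0849
```

```bash
python3 - <<'E'
from plan import *
for al,lead,th in [(-18,-62,.2),(-14.5,-57,.2),(-11,-52,.2),(-7.5,-47,.2),(-4,-41,.2),(-.5,-35,.2)]:
    x,y,L,A=pose(al,lead,th); tgt(x,y,5,al)
E
```

```text
t 4.38 slide [-0.09 -0.19  0.03] turn [ 0.  -0.   0.2] pos [0.5415 0.0035 0.0053] rot [ 1.800e+02 -1.000e-02  6.227e+01] F [ 1.  -0.6 -0.3] w 0.0849
t 4.38 slide [ 0.14 -0.24  0.03] turn [ 0.  -0.  -3.3] pos [0.5415 0.0035 0.0053] rot [ 1.800e+02 -1.000e-02  6.227e+01] F [ 1.  -0.6 -0.3] w 0.0849
t 4.38 slide [ 0.37 -0.29  0.03] turn [ 0.  -0.  -6.8] pos [0.5415 0.0035 0.0053] rot [ 1.800e+02 -1.000e-02  6.227e+01] F [ 1.  -0.6 -0.3] w 0.0849
t 4.38 slide [ 0.62 -0.28  0.03] turn [  0.   -0.  -10.3] pos [0.5415 0.0035 0.0053] rot [ 1.800e+02 -1.000e-02  6.227e+01] F [ 1.  -0.6 -0.3] w 0.0849
t 4.38 slide [ 0.97 -0.3   0.03] turn [  0.   -0.  -13.8] pos [0.5415 0.0035 0.0053] rot [ 1.800e+02 -1.000e-02  6.227e+01] F [ 1.  -0.6 -0.3] w 0.0849
t 4.38 slide [ 1.31 -0.34  0.03] turn [  0.   -0.  -17.3] pos [0.5415 0.0035 0.0053] rot [ 1.800e+02 -1.000e-02  6.227e+01] F [ 1.  -0.6 -0.3] w 0.0849
```

Call:
{"fn": "arm_command", "kwargs": {
  "gripper": [8.5,8.5,8.5,8.5,8.5],
  "slide": [
    [0.2,-0.1,0],
    [0.44,-0.15,0],
    [0.7,-0.18,0],
    [1.05,-0.2,0],
    [1.38,-0.25,0]
  ],
  "turn": [
    [0,0,-3.5],
    [0,0,-7],
    [0,0,-10.5],
    [0,0,-14],
    [0,0,-17.5]
  ]
}}

```text
clock: 5.0
position: [0.5458, 0.0168, 0.0053]
tool_rot: [3.141, -0.0, 1.392]
force: [-0.1, -0.6, -0.6]
grip_width: 0.0848
```

```bash
python3 - <<'E'
from plan import *
for al,lead,th in [(-.5,-35,.2),(3,-29,.2),(6,-23,.2),(9,-18,.2),(12,-13,.2),(15,-8,.2)]:
    x,y,L,A=pose(al,lead,th); tgt(x,y,5,al)
m=vision.camera_model("wrist"); f=vision.grab_frame("wrist")
np.savez("w4.npz",f=f,mtx=m["mtx"],T=m["T"])
cv2.imwrite("pics/w4.png",cv2.resize(cv2.convertScaleAbs(f,alpha=1.8),(800,600),interpolation=cv2.INTER_CUBIC))
E
```

```text
t 5.0 slide [-0.03 -0.11  0.03] turn [ 0.  -0.   0.2] pos [0.5458 0.0168 0.0053] rot [179.99  -0.    79.76] F [-0.1 -0.6 -0.6] w 0.0848
t 5.0 slide [ 0.27 -0.08  0.03] turn [ 0.  -0.  -3.3] pos [0.5458 0.0168 0.0053] rot [179.99  -0.    79.76] F [-0.1 -0.6 -0.6] w 0.0848
t 5.0 slide [ 0.6  -0.04  0.03] turn [ 0.  -0.  -6.3] pos [0.5458 0.0168 0.0053] rot [179.99  -0.    79.76] F [-0.1 -0.6 -0.6] w 0.0848
t 5.0 slide [ 0.85 -0.05  0.03] turn [ 0.  -0.  -9.3] pos [0.5458 0.0168 0.0053] rot [179.99  -0.    79.76] F [-0.1 -0.6 -0.6] w 0.0848
t 5.0 slide [ 1.09 -0.06  0.03] turn [  0.   -0.  -12.3] pos [0.5458 0.0168 0.0053] rot [179.99  -0.    79.76] F [-0.1 -0.6 -0.6] w 0.0848
t 5.0 slide [ 1.34 -0.09  0.03] turn [  0.   -0.  -15.3] pos [0.5458 0.0168 0.0053] rot [179.99  -0.    79.76] F [-0.1 -0.6 -0.6] w 0.0848
```

View pics/w4.png

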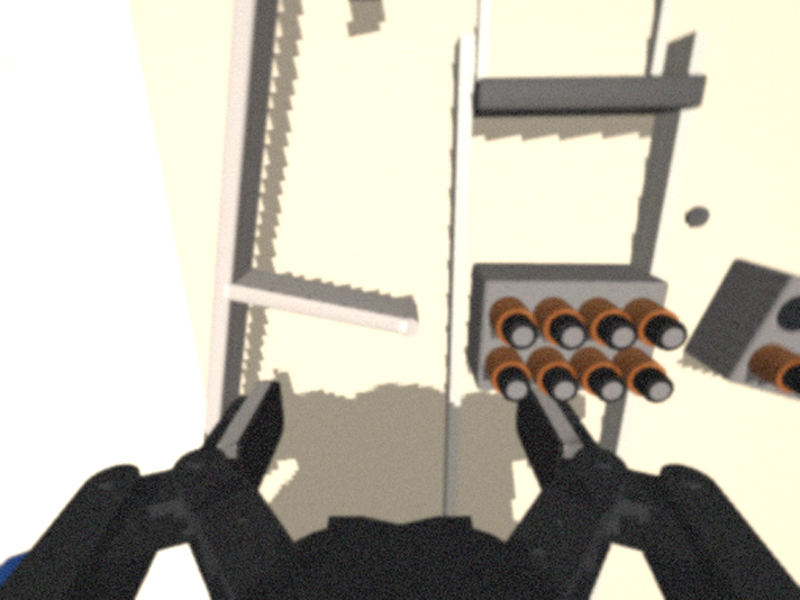

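The rack is moving squarely and the lip end at (405,325) is well clear of it. Continuing.

Call:
{"fn": "arm_command", "kwargs": {
  "gripper": [8.5,8.5,8.5,8.5,8.5],
  "slide": [
    [0.3,0,0],
    [0.6,0,0],
    [0.86,0,0],
    [1.1,-0.02,0],
    [1.35,-0.05,0]
  ],
  "turn": [
    [0,0,-3.3],
    [0,0,-6.3],
    [0,0,-9.3],
    [0,0,-12.3],
    [0,0,-15.3]
  ]
}}

```text
clock: 5.68
position: [0.5475, 0.03, 0.0053]
tool_rot: [3.142, -0.0, 1.66]
force: [1.7, -0.2, -0.6]
grip_width: 0.0851
```

```bash
python3 - <<'E'
from plan import *
for al,lead,th in [(15,-8,.2),(18,-3.5,.2),(21,1,.2),(24,5,.2),(27,9,.2),(28,12,.2),(28,16,.2)]:
    x,y,L,A=pose(al,lead,th); tgt(x,y,5,al)
E
```

```text
t 5.67 slide [ 0.01 -0.02  0.03] turn [ 0. -0.  0.] pos [0.5475 0.03   0.0053] rot [180.    -0.    95.13] F [ 1.7 -0.2 -0.6] w 0.0851
t 5.67 slide [ 0.22 -0.01  0.03] turn [ 0. -0. -3.] pos [0.5475 0.03   0.0053] rot [180.    -0.    95.13] F [ 1.7 -0.2 -0.6] w 0.0851
t 5.67 slide [ 0.45 -0.01  0.03] turn [ 0. -0. -6.] pos [0.5475 0.03   0.0053] rot [180.    -0.    95.13] F [ 1.7 -0.2 -0.6] w 0.0851
t 5.67 slide [ 0.63 -0.05  0.03] turn [ 0. -0. -9.] pos [0.5475 0.03   0.0053] rot [180.    -0.    95.13] F [ 1.7 -0.2 -0.6] w 0.0851
t 5.67 slide [ 0.83 -0.09  0.03] turn [  0.  -0. -12.] pos [0.5475 0.03   0.0053] rot [180.    -0.    95.13] F [ 1.7 -0.2 -0.6] w 0.0851
t 5.67 slide [ 1.04 -0.03  0.03] turn [  0.  -0. -13.] pos [0.5475 0.03   0.0053] rot [180.    -0.    95.13] F [ 1.7 -0.2 -0.6] w 0.0851
t 5.67 slide [1.41 0.15 0.03] turn [  0.  -0. -13.] pos [0.5475 0.03   0.0053] rot [180.    -0.    95.13] F [ 1.7 -0.2 -0.6] w 0.0851
```

Right on plan. Going to lead 12.

Call:
{"fn": "arm_command", "kwargs": {
  "gripper": [8.5,8.5,8.5,8.5,8.5],
  "slide": [
    [0.22,0,0],
    [0.45,0,0],
    [0.63,-0.05,0],
    [0.83,-0.1,0],
    [1.03,-0.03,0]
  ],
  "turn": [
    [0,0,-3],
    [0,0,-6],
    [0,0,-9],
    [0,0,-12],
    [0,0,-13]
  ]
}}

```text
clock: 6.3
position: [0.5461, 0.0399, 0.0053]
tool_rot: [-3.141, 0.0, 1.886]
force: [0.8, -2.8, 0.8]
grip_width: 0.085
```

```bash
python3 - <<'E'
from plan import *
for al,lead,th in [(28,12,.2),(28,14,.2),(28,16,.2),(28,18,.2)]:
    x,y,L,A=pose(al,lead,th); tgt(x,y,5,al)
m=vision.camera_model("wrist"); f=vision.grab_frame("wrist")
np.savez("w5.npz",f=f,mtx=m["mtx"],T=m["T"])
cv2.imwrite("pics/w5.png",cv2.resize(cv2.convertScaleAbs(f,alpha=1.8),(800,600),interpolation=cv2.INTER_CUBIC))
E
```

```text
t 6.3 slide [0.04 0.03 0.03] turn [-0.  0. -0.] pos [0.5461 0.0399 0.0053] rot [-1.7997e+02  1.0000e-02  1.0805e+02] F [ 0.8 -2.8  0.8] w 0.085
t 6.3 slide [0.2  0.16 0.03] turn [-0.  0. -0.] pos [0.5461 0.0399 0.0053] rot [-1.7997e+02  1.0000e-02  1.0805e+02] F [ 0.8 -2.8  0.8] w 0.085
t 6.3 slide [0.35 0.29 0.03] turn [-0.  0. -0.] pos [0.5461 0.0399 0.0053] rot [-1.7997e+02  1.0000e-02  1.0805e+02] F [ 0.8 -2.8  0.8] w 0.085
t 6.3 slide [0.51 0.42 0.03] turn [-0.  0. -0.] pos [0.5461 0.0399 0.0053] rot [-1.7997e+02  1.0000e-02  1.0805e+02] F [ 0.8 -2.8  0.8] w 0.085
```

View pics/w5.png

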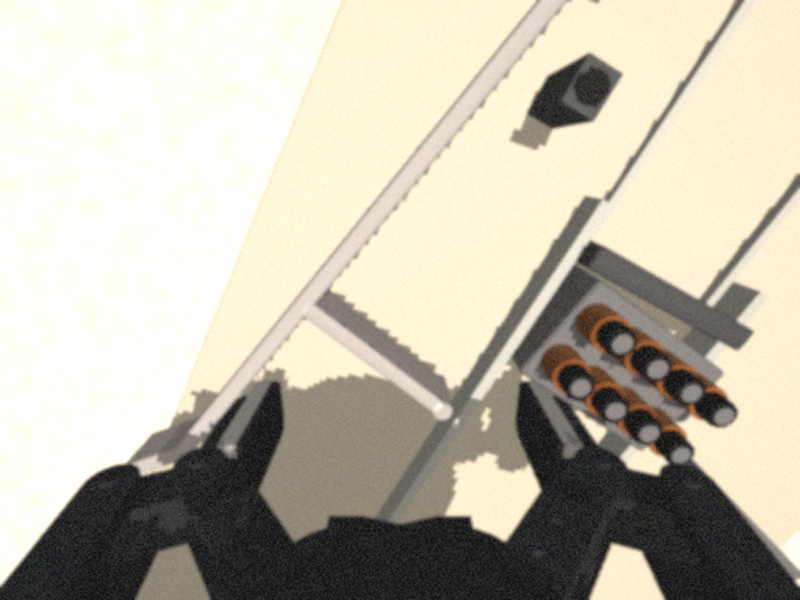

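The rack front at about (590–700, 270–330) is a few mm from the stop, and the lip end at (443,410) sits just outside the left rail, behind the rack. Finishing in small steps while watching the force.

Call:
{"fn": "arm_command", "kwargs": {
  "gripper": [8.5,8.5,8.5,8.5],
  "slide": [
    [0.08,0.06,0],
    [0.16,0.12,0],
    [0.24,0.18,0],
    [0.24,0.18,0]
  ],
  "turn": [
    [0,0,0],
    [0,0,0],
    [0,0,0],
    [0,0,0]
  ]
}}

```text
clock: 6.85
position: [0.547, 0.0414, 0.0052]
tool_rot: [-3.14, 0.002, 1.882]
force: [0.2, -9.8, 2.7]
grip_width: 0.0848
```

Call:
{"fn": "arm_command", "kwargs": {
  "gripper": [8.5,8.5,8.5,8.5],
  "slide": [
    [0.08,0.06,0],
    [0.16,0.12,0],
    [0.16,0.12,0],
    [0.16,0.12,0]
  ],
  "turn": [
    [0,0,0],
    [0,0,0],
    [0,0,0],
    [0,0,0]
  ]
}}

```text
clock: 7.35
position: [0.5474, 0.0419, 0.0052]
tool_rot: [-3.139, 0.003, 1.881]
force: [-1.1, -17.0, 4.5]
grip_width: 0.085
```

Contact with the stop is firm at 17 N. Now retracing the path so the gate stays held clear of the rack until the rack finger is upstream.

```bash
python3 - <<'E'
from plan import *
x0,y0,_,_=pose(28,12,.2); a=np.radians(28); o=np.array([x0,y0])+4.0*np.array([np.cos(a),np.sin(a)])+3.0*np.array([np.sin(a),-np.cos(a)])
b=28
for k,(al,lead) in enumerate([(28,12),(24,5),(18,-3.5),(11,-14),(3,-29)]+[(-5,-42),(-12,-54),(-19,-65),(-25,-72),(-25,-75)]):
    if k==5:
        o=np.array(pose(3,-29,.2)[:2]); b=3
    x,y,L,A=pose(al,lead,.2); a=np.radians(b); v=np.array([x,y])-o
    print(al,lead,"slide",round((v@[np.cos(a),np.sin(a)])/10,2),round((v@[np.sin(a),-np.cos(a)])/10,2),"turn",b-al,"L",round(L))
E
```

```text
28 12 slide -0.4 -0.3 turn 0 L 179
24 5 slide -0.8 -0.41 turn 4 L 180
18 -3.5 slide -1.21 -0.46 turn 10 L 178
11 -14 slide -1.67 -0.6 turn 17 L 177
3 -29 slide -2.36 -1.02 turn 25 L 177
-5 -42 slide -0.65 -0.15 turn 8 L 177
-12 -54 slide -1.32 -0.37 turn 15 L 194
-19 -65 slide -1.89 -0.46 turn 22 L 193
-25 -72 slide -2.14 -0.54 turn 28 L 190
-25 -75 slide -2.43 -0.62 turn 28 L 193
```

Call:
{"fn": "arm_command", "kwargs": {
  "gripper": [8.5,8.5,8.5,8.5,8.5],
  "slide": [
    [-0.4,-0.3,0],
    [-0.8,-0.4,0],
    [-1.2,-0.46,0],
    [-1.67,-0.6,0],
    [-2.36,-1.0,0]
  ],
  "turn": [
    [0,0,0],
    [0,0,4],
    [0,0,10],
    [0,0,17],
    [0,0,25]
  ]
}}

```text
clock: 7.98
position: [0.5458, 0.0197, 0.0053]
tool_rot: [3.141, -0.001, 1.444]
force: [1.5, 0.3, 0.1]
grip_width: 0.0849
```

Call:
{"fn": "arm_command", "kwargs": {
  "gripper": [8.5,8.5,8.5,8.5,8.5],
  "slide": [
    [-0.65,-0.15,0],
    [-1.3,-0.37,0],
    [-1.9,-0.46,0],
    [-2.15,-0.55,-0.3],
    [-2.4,-0.6,-0.7]
  ],
  "turn": [
    [0,0,8],
    [0,0,15],
    [0,0,22],
    [0,0,28],
    [0,0,28]
  ]
}}

```text
clock: 8.6
position: [0.5367, -0.0033, 0.0124]
tool_rot: [-3.142, -0.0, 0.96]
force: [1.9, 0.4, -1.0]
grip_width: 0.0848
```

```bash
python3 - <<'E'
from plan import *
tgt(-64.3,56.9,12,-25); tgt(-66,10,12,-25)
m=vision.camera_model("wrist"); f=vision.grab_frame("wrist")
cv2.imwrite("pics/w6.png",cv2.resize(cv2.convertScaleAbs(f,alpha=1.8),(800,600),interpolation=cv2.INTER_CUBIC))
E
```

```text
t 8.6 slide [-0.07  0.    0.04] turn [-0.  -0.  -0.1] pos [ 0.5367 -0.0033  0.0124] rot [-1.800e+02 -2.000e-02  5.501e+01] F [ 1.9  0.4 -1. ] w 0.0848
t 8.6 slide [1.77 4.32 0.04] turn [-0.  -0.  -0.1] pos [ 0.5367 -0.0033  0.0124] rot [-1.800e+02 -2.000e-02  5.501e+01] F [ 1.9  0.4 -1. ] w 0.0848
```

View pics/w6.png

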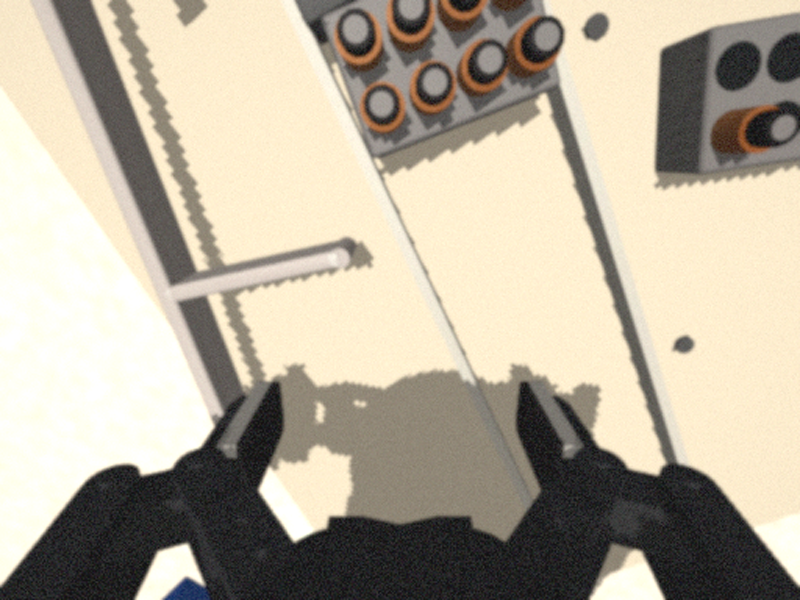

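The rack is seated by the stop (rear edge from about (378,155) to (557,90)), and the gate is still held open at (345,255). Easing it shut with the fingertip, then lifting.

Call:
{"fn": "arm_command", "kwargs": {
  "gripper": [8.5,8.5,8.5,8.5,8.5],
  "slide": [
    [0.36,0.9,0],
    [0.72,1.8,0],
    [1.08,2.7,0],
    [1.44,3.5,0],
    [1.77,4.3,0]
  ],
  "turn": [
    [0,0,0],
    [0,0,0],
    [0,0,0],
    [0,0,0],
    [0,0,0]
  ]
}}

```text
clock: 9.28
position: [0.5826, -0.014, 0.0122]
tool_rot: [-3.141, -0.0, 0.959]
force: [-0.1, -0.4, 0.2]
grip_width: 0.085
```

Call:
{"fn": "arm_command", "kwargs": {
  "gripper": [8.5,8.5,8.5,8.5,8.5],
  "slide": [
    [0,0,0],
    [0,0,-4],
    [0,0,-9],
    [0,0,-15],
    [0,0,-15]
  ],
  "turn": [
    [0,0,0],
    [0,0,0],
    [0,0,-8],
    [0,0,-18],
    [0,0,-25]
  ]
}}

```text
clock: 9.9
position: [0.5838, -0.0138, 0.1666]
tool_rot: [3.135, -0.001, 1.4]
force: [0.8, -1.0, -0.4]
grip_width: 0.0852
```

```bash
python3 - <<'E'
from h import *
from scipy.spatial.transform import Rotation
import fit
s=bot.observe(); print(s["clock"],s["position"],s["force"])
m=vision.camera_model("wrist"); f=vision.grab_frame("wrist")
g=cv2.resize(cv2.convertScaleAbs(f,alpha=1.7),(800,600),interpolation=cv2.INTER_CUBIC)
for c,col in [([(0,68,38),(0,14,38),(5,14,38)],(0,160,0)),([(14,28,29),(14,-28,29)],(255,0,0)),([(52,28,29),(52,-28,29)],(255,0,0))]:
    a=[tuple(int(v) for v in x/.64) for x in proj(m,fit.W(fit.p,c))]
    for i in range(len(a)-1): cv2.line(g,a[i],a[i+1],col,1)
cv2.imwrite("pics/w7.png",g)
E
```

```text
9.9 [ 0.58376512 -0.01381779  0.16656777] [ 0.76020822 -0.95130947 -0.42768367]
```

View pics/w7.png

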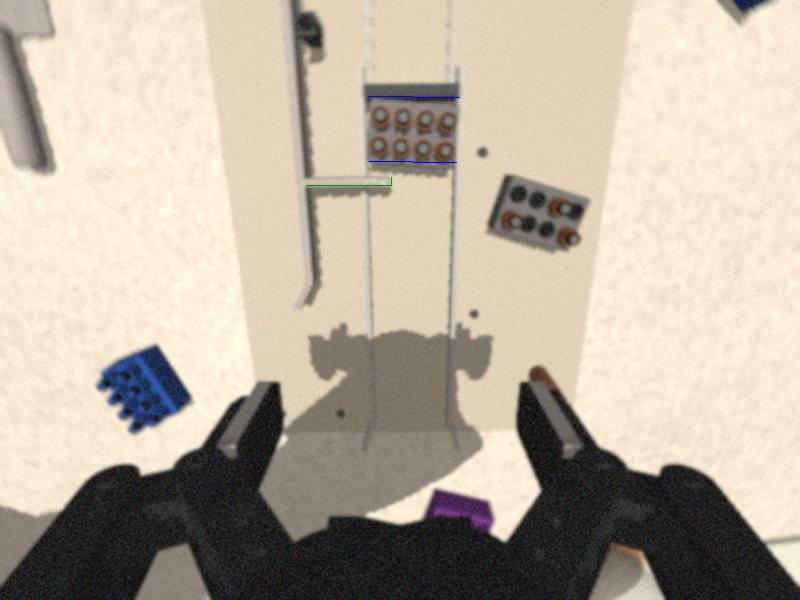

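The rack's edges match the predicted home lines (rows 97 and 161), flush with the stop. The gate is shut on its predicted closed line behind the rack, and the spare rack and vial stand as before. Handing in.

```bash
python3 -c "
from workcell import job_done
print(job_done())"
```

```text
the job is handed in; nothing more can be done
None
```

The vial rack is home against the end stop, the gate is shut behind it, and the job was handed in at about 10 s of the 40 s allowed.

- **How it was done:** One fingertip held the gate open at about 0.2 rad. The other pushed the rack into the stop, and the last push met a firm 17 N. I then retraced the path with the gate still held, eased it shut from upstream of the lip, and lifted clear.
- **Last checks:** In the final wrist picture, the rack's front and rear edges lie on the predicted home lines, with its rear about 14 mm past the gate line. The gate lies on its closed line. The spare rack and vial, where visible, look unmoved.
- **What disagreed:** My first chute fit was several pixels off because I misread the rail edges. Refitting on a zoomed picture left up to 2.8 px at the bar's bend, and about 1–2 mm in later overlays.
- **Not checked:** I took no final top or scene picture, so the objects outside the wrist view were not checked again.

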